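# One turn of the tray feeder's hand wheel

## Task

Advance the white pack tray by one row: with the fingertips, push the hand wheel of the tray feeder round by its upright red handle, clockwise seen from above, through exactly one full turn, so that the handle comes back to where it stands now. Push gently and do not pinch the handle, do not push the tray or its carriage directly, and leave the weights, the blue dish and the tape roll where they are. Finish with the hand clear of everything.

Things in the scene. Friction and masses are not known exactly. Their poses are not given: they have to be found in the camera images.
- feeder: tray feeder, fixed to the worktop: white gear housing 190 x 180 x 66 mm with a flat black hand wheel on top and, behind it (+x of its frame), a low slide bed, whole length 392 mm. Origin on the worktop under the wheel's axis; z up, +x from the wheel along the bed (turned up to 0.4 rad from straight away from the robot)
- wheel_axis (a point): point on the wheel's vertical turning axis, at the height of the rim's top (92 mm above the worktop). The wheel's rim is a round bar 16 mm thick on a 72 mm radius, outer radius 80 mm; hub 36 mm across and 4 mm higher than the rim; three spokes, the one to the handle red
- handle_mid (a point): middle of the upright red handle on the rim: a smooth round peg 21 mm thick, fixed on the wheel, centred 72 mm from the wheel's axis, rising 60 mm above the rim's top (its top is 152 mm above the worktop, this point 122 mm). Nothing else stands higher than 100 mm near the wheel
- wheel (a joint): angle of the hand wheel in rad, growing clockwise seen from above; at 0 the handle lies on the feeder's -x side (towards the robot). It starts anywhere between -1.2 and 1.2 and counts on over full turns (one turn = 6.283); end stops at -2.6 and 9.4. It has friction (about 2 N at the handle keeps it turning slowly), no spring, and stays where it is left
- handle: the red handle as a body, origin at its foot on the rim (90 mm above the worktop)
- tray_mid (a point): centre of the underside of the white pack tray (135 x 195 x 24 mm, long side across the bed), fixed on the blue carriage 43 mm above the worktop; the wheel drives it away from the wheel along the bed by 40 mm a turn
- carriage: the blue carriage, 100 x 120 mm, that carries the white tray on two steel rods; origin on the worktop level under its middle, 43 mm below tray_mid
- weight_1: loose bystander: silvery check weight, 43 mm across, 52 mm tall, beside the feeder; origin at its underside
- weight_2: loose bystander: smaller silvery check weight, 32 mm across, 40 mm tall, beside the feeder; origin at its underside
- dish_blue: loose bystander: dark blue dish, 84 mm across, 24 mm tall, beside the feeder; origin at its underside
- masking_tape: loose bystander: roll of tan masking tape lying flat, 96 mm across, 25 mm tall, beside the feeder; origin at its underside

How it is judged (in metres and radians):
On the way, in this order (a step that is already met when the one before it is completed fails the run):
1. the fingers push the handle past the first part of the turn (value of joint wheel above 1.8 rad and contact force between the fingers and handle above 0.3 N), for 0.05 s.
2. they push it on through the middle of the turn (value of joint wheel above 3.2 rad and contact force between the fingers and handle above 0.3 N), for 0.05 s.
3. they push it on towards the end of the turn (value of joint wheel above 4.6 rad and contact force between the fingers and handle above 0.3 N), for 0.05 s.
At the end, for the whole second after the job is handed in: The wheel has made one clockwise turn: its handle is back within 14 mm (0.19 rad) of where it stood at the start, the tray has advanced 40 mm within 3 mm, the wheel is at rest, and the four bystanders are within 15 mm of where they stood (value of joint wheel between 4.6 and 8 rad and distance of handle_mid from where it was at the start of the episode below 0.014 m and distance of tray_mid from where it was at the start of the episode between 0.037 and 0.043 m and velocity of joint wheel between -0.05 and 0.05 rad/s and distance of each of weight_1, weight_2, dish_blue, masking_tape from where it was at the start of the episode below 0.015 m); the robot touches nothing.
It fails at once if the handle is pinched or shoved hard (over 18 N of finger contact) (contact force between the fingers and handle above 18 N).
It fails at once if the tray or its carriage is pushed directly (contact force between any of the fingers, the arm and carriage above 1 N).
It fails at once if the wheel is pushed far past one turn or far the wrong way (value of joint wheel above 8.4 rad or value of joint wheel below -2.1 rad).
It fails at once if a bystander is lifted or knocked away (distance of any of weight_1, weight_2, dish_blue, masking_tape from where it was at the start of the episode above 0.02 m).
It also fails if it takes over 58 s, if anything falls off the work surface, if the arm or the gripper's body presses on something with over 40 N, if the wrist force passes 120 N, or if a joint passes its speed limit or range.

## Robot

A 7-joint arm with a two-finger parallel gripper is mounted at the origin on a cart in front of the work surface, level with it; the furniture and walls round the work are solid. World frame = base frame: x ahead of the robot, y to its left, z up, the work surface at z = 0. Lengths are in mm, angles in rad, forces in N, time in s.
With the tool pointing down it reaches from about 425 to 825 mm from the base axis. Payload 3.6 kg.
Tool frame: the origin (TCP) lies on the centre line of the jaws, within the pads' length; the fingertips stand 14 mm ahead of it and the grasp point (between the pads) lies 5 mm behind it (nose_length is the distance from the TCP to the fingertips, in mm); y points along the fingers, z is the direction in which the jaws open and shut, and the axes are right-handed (so a half turn about y gives the same grasp; the last joint's range is limited). The gripper opens to 85 mm and grips with 20 to 120 N. Pads are 22 mm wide; open, the fingers measure 114 mm over their backs; the gripper's body (76 mm by 85 mm) begins 54 mm behind the grasp point. The pads swing forward as they close: fully open they stand 13 mm farther back than shut.
Start: joints at [1.181, 0.615, -0.013, 1.423, 0.008, 1.103, -0.04], TCP at [231.298, -607.425, 245.297] pointing down, gripper open.
Joint ranges: [-3.12, 3.12], [-0.3, 2.06], [-1.34, 1.32], [0.26, 2.42], [-1.36, 4.5], [0.01, 1.98], [-2.84, 2.84]. Speed limits (rad/s): [2.79, 2.79, 3.14, 3.14, 3.14, 3.14, 3.14].

## Interface

Orientations are given as [roll, pitch, yaw] about the fixed x, y, z axes, in that order (R = Rz(yaw) Ry(pitch) Rx(roll)).
In Python, from station import observe, read_camera, hand_in, nose_length gives the robot as it stands.
- The arm moves only by the tool drive_tool, never from a script. Its argument "steps" is a list of rows, each a list of 3 entries, a list of its own where there are three numbers: the finger opening in cm, from 0 to 8.54, then the shift along the tool's x, y, z in cm, then the turn, a rotation vector about the tool's x, y, z in rad. A call has 1 to 8 rows; each row is the pose to reach, as a shift and turn from the pose commanded when the call began, along the tool's axes at that moment; what a row does not reach only later rows make up. A row lasts 1/12 s, in which the tool goes at most 41.7 mm and 7.16 degrees, less where a joint would pass 70% of its speed; a pose out of reach is approached as far as the arm can. A call with a gripper value outside its range is refused whole. The fingers move at their own pace and stop on an object; "newtons" is the grip in N (left out, the last holds). Time passes only in rows, so rows that repeat a pose let the fingers close. It gives the time, the measured TCP pose, the force and the opening at its end, in the units of the state.
- observe(): the state, without advancing time (a new reading comes with each control period).
- read_camera(name): name is "scene" or "top"; returns a dict with "image" (480x640x3 uint8, red, green, blue), "fx", "fy", "cx", "cy" (pixels), "rvec" (rotation vector, rad) and "tvec" (3), from world to camera coordinates, as OpenCV has them. Camera axes: x right, y down, z forward; pixel columns grow to the right and rows downward; lengths in mm; the calibration is good to about 2 mm. A picture is of the moment at which its call begins. There is no depth.
- hand_in(): hands the job in, once; it reports no verdict.
The state is a dict: "t": time; "qpos": joint angles; "qvel": joint speeds; "tau": joint torques, N m; "position": TCP position; "ee_rot": TCP orientation; "force": force on the tool from outside, world axes, zero at the start; "ft_torque": the same for the moment, N m; "width": finger opening in mm.
Only numpy, scipy, OpenCV 4.12 (cv2) and the standard library are available. Lean on these libraries where they do the work, as an engineer would, in place of code of your own. Each camera call takes 0.05 s, during which the arm holds its last target.

## Working session

There is one attempt and no reset: what is moved stays moved. The work goes in short steps, Python scripts to look and compute and a tool call to move; the robot and the scene stay as the last step left them, time stands still between calls to the robot, and variables do not carry over. Pictures are saved under pics/ and viewed, and the job is handed in when it is done.

Besides the shell and the picture viewer there is one more tool, called after "Request:" as name(argument=value, ...), one argument or row to a line, values as JSON. drive_tool: Moves the arm, as the interface text tells. Its arguments: {"type":"object","properties":{"steps":{"type":"array","items":{"type":"array"}},"newtons":{"type":"number"}},"required":["steps"]}

```bash
mkdir -p pics; ls
python3 - <<'E'
from station import *
import cv2,json
print(observe(), nose_length if not callable(nose_length) else nose_length())
for n in("scene","top"):
    c=read_camera(n); cv2.imwrite(f"pics/{n}0.png",c["image"][:,:,::-1]); print({k:v for k,v in c.items() if k!="image"})
E
```

```text
pics
{'t': 0.0, 'qpos': array([ 1.18049174,  0.61591576, -0.0126077 ,  1.42492432,  0.00808598,
        1.10340448, -0.04041472]), 'qvel': array([-1.72250277e-03, -6.84123202e-04, -3.71882265e-05,  1.00368895e-03,
       -9.72401118e-04,  1.85173355e-04, -7.49753548e-04]), 'tau': array([ 6.26649035e-05, -4.69212770e+01,  2.59306328e-01, -1.71032488e+01,
        1.00434810e-02,  9.68369830e-03,  1.38833297e-06]), 'position': array([ 231.03501354, -606.76157019,  244.13194869]), 'ee_rot': array([-1.57339816e+00, -3.09381123e-05, -2.77774945e+00]), 'force': array([0.14049849, 0.33106092, 0.63614967]), 'ft_torque': array([ 0.00562665, -0.02378838, -0.00169541]), 'width': 85.31191953502065} 14.0
{'fx': 440.49095026330957, 'fy': 440.49095026330957, 'cx': 320.42101711164537, 'cy': 234.05297623721933, 'rvec': array([ 0.75207674, -2.51895522,  1.18504035]), 'tvec': array([572.49717458, 234.00022943, 695.77228673])}
{'fx': 458.0225571001076, 'fy': 458.0225571001076, 'cx': 325.3986768613242, 'cy': 230.2803051191297, 'rvec': array([ 2.1478376 , -2.1522638 ,  0.20894854]), 'tvec': array([ 94.5203277 , 618.93855119, 869.79752807])}
```

View pics/scene0.png

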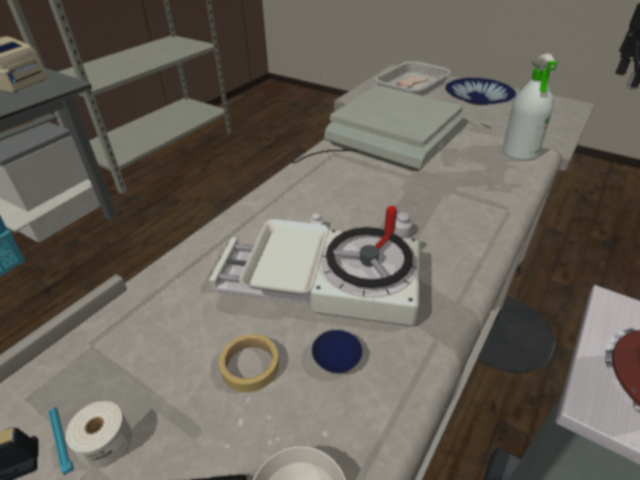

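View pics/top0.png

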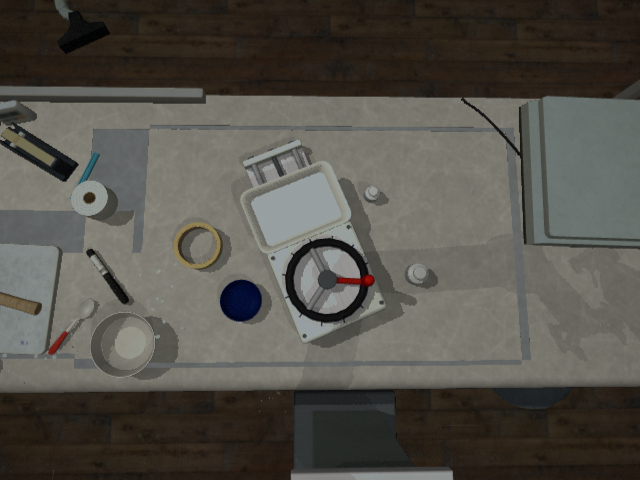

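The top view shows the wheel centred near (326,279), its handle knob at (369,281) and the bed running up and to the left. The weights are at (372,193) and (418,274), the dish at (241,300) and the tape at (198,246). The scene view agrees. Next I'll measure these positions.

```bash
cat > h.py <<'E'
import numpy as np, cv2
from station import *
def ray(c,u,v,z):
    R=cv2.Rodrigues(c["rvec"])[0]; C=-R.T@c["tvec"]
    d=R.T@np.array([(u-c["cx"])/c["fx"],(v-c["cy"])/c["fy"],1]); return C+d*(z-C[2])/d[2]
def proj(c,P): return cv2.projectPoints(np.float64(P).reshape(-1,3),c["rvec"],c["tvec"],np.array([[c["fx"],0,c["cx"]],[0,c["fy"],c["cy"]],[0,0,1]]),None)[0].reshape(-1,2)
def red(c):
    im=c["image"].astype(int); return ((im[...,0]>110)&(im[...,1]<60)&(im[...,2]<60)).astype(np.uint8)
E
python3 - <<'E'
from h import *
for n,box in(("top",(270,230,390,330)),("scene",(315,200,425,300))):
    c=read_camera(n); im=c["image"].astype(int)
    x0,y0,x1,y1=box
    m=np.zeros((480,640),np.uint8); m[y0:y1,x0:x1]=(im.max(2)<55)[y0:y1,x0:x1]
    cs=sorted(cv2.findContours(m,cv2.RETR_EXTERNAL,cv2.CHAIN_APPROX_NONE)[0],key=cv2.contourArea)
    k=cs[-1]; W=np.array([ray(c,*p,84 if n=="x" else 84) for p in k[:,0,:]]); 
    (cx,cy),r=cv2.minEnclosingCircle(W[:,:2].astype(np.float32)); print(n,"wheel",cx,cy,r, cv2.fitEllipse(W[:,:2].astype(np.float32)), cv2.fitEllipse(k))
    m=red(c); N,l,s,ce=cv2.connectedComponentsWithStats(m); 
    for i in range(1,N): 
        if s[i,4]>20: print("red",s[i],ce[i])
    i=[i for i in range(1,N) if x0<=ce[i][0]<=x1 and y0<=ce[i][1]<=y1]
    i=max(i,key=lambda i:s[i,4]); ys,xs=np.nonzero(l==i)
    if n=="top":
        d=cv2.distanceTransform((l==i).astype(np.uint8),cv2.DIST_L2,5); v,u=np.unravel_index(d.argmax(),d.shape); print("knob",u,v,d.max(),ray(c,u,v,150))
    else:
        top=ys.min(); print("top px",xs[ys<=top+6].mean(),top, [ (y,xs[ys==y].min(),xs[ys==y].max()) for y in range(top,ys.max(),4)]); print(ray(c,xs[ys<=top+6].mean(),top+4,152))
    cv2.imwrite(f"pics/crop_{n}.png",cv2.resize(c["image"][y0-10:y1+30,x0-40:x1+30,::-1],None,fx=4,fy=4,interpolation=cv2.INTER_CUBIC))
# bystanders
c=read_camera("top")
for nm,u,v,z in(("w2",372,193,40),("w1",418,274,52),("dish",241,300,24),("tape",198,246,25),("traycorners",295,207,67)): print(nm,ray(c,u,v,z))
E
```

```text
top wheel 517.3873901367188 91.26551055908203 83.7430419921875 ((518.82861328125, 91.79203796386719), (147.37060546875, 148.94711303710938), 114.4354476928711) ((326.86456298828125, 280.0495910644531), (77.66651153564453, 78.91841888427734), 158.96649169921875)
red [365 276   8   8  54] [368.61111111 279.38888889]
red [339 278  22   5  68] [349.10294118 280.16176471]
red [ 48 332  19  22  96] [ 56.36458333 342.92708333]
knob 340 280 2.0 [514.16206471  71.15591325 150.        ]
scene wheel 519.8029174804688 89.58824157714844 79.92807006835938 ((519.23583984375, 89.8357162475586), (145.1543426513672, 146.99073791503906), 31.141796112060547) ((369.2002258300781, 257.0843811035156), (53.73550796508789, 79.62581634521484), 95.1767807006836)
red [376 207  20  41 256] [387.6015625 224.4609375]
top px 390.9259259259259 207 [(207, np.int64(389), np.int64(393)), (211, np.int64(387), np.int64(395)), (215, np.int64(386), np.int64(393)), (219, np.int64(386), np.int64(393)), (223, np.int64(385), np.int64(392)), (227, np.int64(385), np.int64(391)), (231, np.int64(386), np.int64(390)), (235, np.int64(385), np.int64(388)), (239, np.int64(382), np.int64(386)), (243, np.int64(378), np.int64(382))]
[510.36583636  31.33885632 152.        ]
w2 [698.57004435  -3.48689258  40.        ]
w1 [530.9594909  -89.84541426  52.        ]
dish [481.83420159 262.05164834  24.        ]
tape [590.64562294 351.54929245  25.        ]
traycorners [662.88648776 153.79519449  67.        ]
```

```bash
sleep 1; ls pics
```

```text
crop_scene.png
crop_top.png
scene0.png
top0.png
```

View pics/crop_top.png

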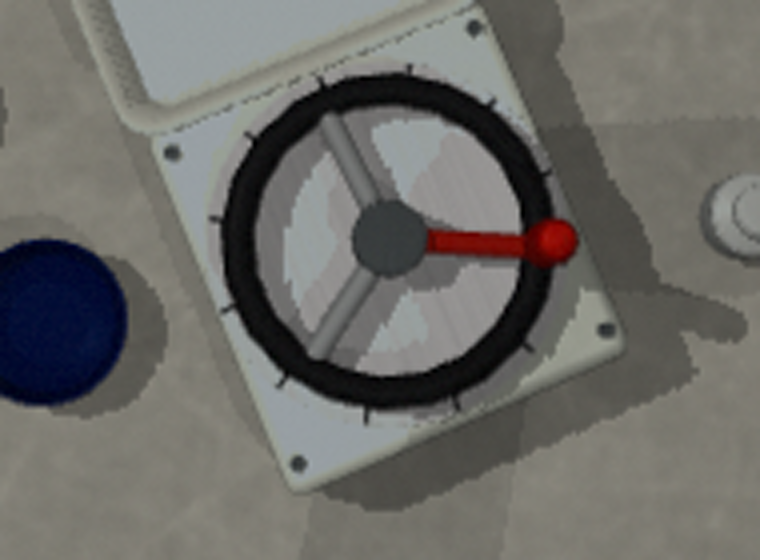

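Run:
```python
from h import *
c=read_camera("top"); print("knob",ray(c,369,280.5,152))
print("wheel c",ray(c,326.5,279.5,92))
s=read_camera("scene")
K=[np.array([[c_["fx"],0,c_["cx"]],[0,c_["fy"],c_["cy"]],[0,0,1]])@np.c_[cv2.Rodrigues(c_["rvec"])[0],c_["tvec"]] for c_ in (c,s)]
X=cv2.triangulatePoints(K[0],K[1],np.array([[369.],[280.5]]),np.array([[391.],[210.]]));print((X[:3]/X[3]).T)
im=c["image"]; g=im.astype(int)
# tray interior/rim by brightness
for z,box in ((67,0),):
    hsv=cv2.cvtColor(im,cv2.COLOR_RGB2HSV); m=np.zeros((480,640),np.uint8); m[158:256,235:356]=((hsv[...,2]>195)[158:256,235:356])
    m=cv2.morphologyEx(m,cv2.MORPH_OPEN,np.ones((5,5)))
    k=max(cv2.findContours(m,0,1)[0],key=cv2.contourArea); print(cv2.minAreaRect(k))
    W=np.array([ray(c,*p,64)[:2] for p in k[:,0]],np.float32); print(cv2.minAreaRect(W))
P=np.array([519,90.7,92]); a=np.linspace(0,6.28,60)
o=im[:,:,::-1].copy()
for q in proj(c,[[519+80*np.cos(t),90.7+80*np.sin(t),84] for t in a]): cv2.circle(o,tuple(int(round(x)) for x in q),0,(0,255,0),-1)
cv2.imwrite("pics/chk.png",cv2.resize(o[140:345,180:440],None,fx=2.9,fy=2.9))
```

```text
knob [513.03366401  20.3960604  152.        ]
wheel c [518.36787612  92.92895665  92.        ]
[[514.20613296  19.9245641  145.54205994]]Traceback (most recent call last):
  File "<stdin>", line 12, in <module>
ValueError: max() iterable argument is empty
```

Request:
drive_tool(
  steps=[
    [0,[-2.6,0,-2.4],[0,-0.12,0]],
    [0,[-5.2,0,-4.8],[0,-0.24,0]],
    [0,[-7.8,0,-7.2],[0,-0.36,0]],
    [0,[-10.4,0,-9.6],[0,-0.48,0]],
    [0,[-13.0,0,-12.0],[0,-0.6,0]],
    [0,[-15.6,0,-14.4],[0,-0.72,0]],
    [0,[-18.2,0,-16.8],[0,-0.84,0]],
    [0,[-20.8,0,-19.2],[0,-0.96,0]],
  ],
  newtons=20,
)

```text
t: 1.02
position: [357.9, -352.5, 245.7]
ee_rot: [-1.57, -0.001, -1.812]
force: [1.3, 0.8, 0.1]
width: 0.1
```

```bash
cat >> h.py <<'E'
from scipy.spatial.transform import Rotation as Ro
def totool(tgt,yaw=None):
    o=observe(); R=Ro.from_euler("xyz",o["ee_rot"]); d=R.inv().apply(np.array(tgt)-o["position"])/10
    r=None
    if yaw is not None: r=(R.inv()*Ro.from_euler("xyz",[-np.pi/2,0,yaw])).as_rotvec().round(4)
    print("t",o["t"],"pos",o["position"].round(1),"rot",o["ee_rot"].round(4),"w",round(o["width"],1),"F",o["force"].round(1),"shift cm",d.round(2),"turn",r,"q",o["qpos"].round(2))
E
python3 - <<'E'
from h import *
totool([560,25,245],-np.pi/2)
E
```

```text
t 1.0167 pos [ 357.9 -352.5  245.7] rot [-1.5702e+00 -5.0000e-04 -1.8121e+00] w 0.1 F [1.3 0.8 0.1] shift cm [-41.49   0.05  10.61] turn [-0.0005 -0.2413  0.0006] q [ 0.95  0.4  -0.31  1.84  0.15  0.93  0.34]
```

Request:
drive_tool(
  steps=[
    [0,[-3.4,0,0.87],[0,-0.03,0]],
    [0,[-6.8,0,1.74],[0,-0.06,0]],
    [0,[-10.2,0,2.6],[0,-0.09,0]],
    [0,[-13.6,0,3.5],[0,-0.12,0]],
    [0,[-17.0,0,4.35],[0,-0.15,0]],
    [0,[-20.4,0,5.2],[0,-0.18,0]],
    [0,[-23.8,0,6.1],[0,-0.21,0]],
    [0,[-27.2,0,7.0],[0,-0.241,0]],
  ],
)

```text
t: 1.68
position: [492.3, -105.9, 245.6]
ee_rot: [-1.57, -0.0, -1.576]
force: [0.7, -0.3, 0.1]
width: 0.1
```

Run:
```python
from h import *
totool([560,25,245],-np.pi/2)
```

```text
t 1.6833 pos [ 492.3 -105.9  245.6] rot [-1.5702e+00 -4.0000e-04 -1.5756e+00] w 0.1 F [ 0.7 -0.3  0.1] shift cm [-13.12   0.06   6.7 ] turn [-0.0006 -0.0048  0.0004] q [ 0.46  0.42 -0.42  1.83  0.21  0.94 -0.05]
```

Request:
drive_tool(
  steps=[
    [0,[-3.3,0,1.7],[0,-0.004,0]],
    [0,[-6.6,0,3.4],[0,-0.004,0]],
    [0,[-9.9,0,5.1],[0,-0.004,0]],
    [0,[-13.1,0,6.7],[0,-0.004,0]],
    [0,[-13.1,0,6.7],[0,-0.004,0]],
    [0,[-13.1,2.5,6.7],[0,-0.004,0]],
    [0,[-13.1,5.0,6.7],[0,-0.004,0]],
    [0,[-13.1,7.5,6.7],[0,-0.004,0]],
  ],
)

```text
t: 2.35
position: [559.9, 23.2, 169.9]
ee_rot: [-1.569, -0.0, -1.573]
force: [-0.4, -0.4, -0.2]
width: -0.2
```

Run:
```python
from h import *
totool([560,25,126],-np.pi/2)
for n in ("scene","top"):
    c=read_camera(n);cv2.imwrite(f"pics/{n}1.png",c["image"][:,:,::-1])
```

```text
t 2.35 pos [559.9  23.2 169.9] rot [-1.5690e+00 -2.0000e-04 -1.5725e+00] w -0.2 F [-0.4 -0.4 -0.2] shift cm [-0.18  4.39  0.  ] turn [-0.0018 -0.0017  0.0002] q [ 0.17  0.59 -0.39  1.77  0.29  0.83 -0.36]
```

View pics/scene1.png

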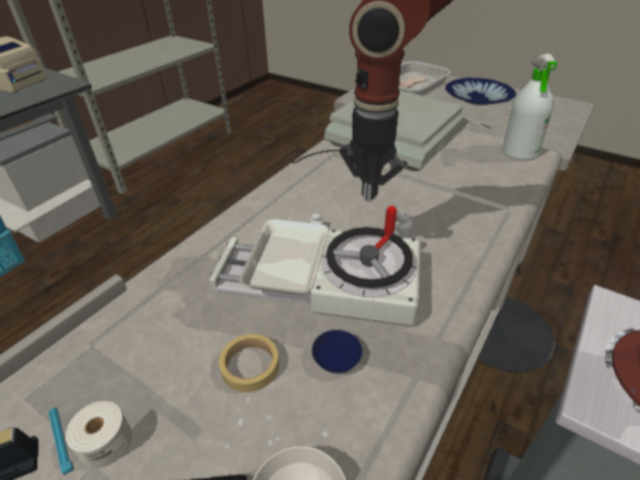

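View pics/top1.png

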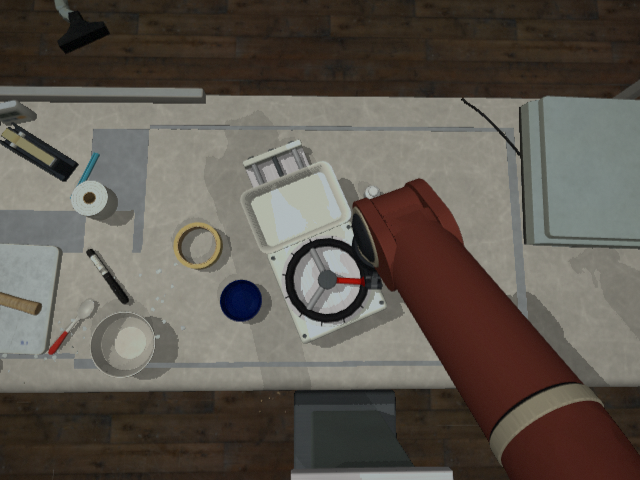

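Run:
```python
from h import *
for n in ("scene","top"):
    c=read_camera(n); print(n,proj(c,[[560,23,156],[560,23,235],[514,20,152],[518,91.5,92]]).round(0).tolist())
```

```text
scene [[369.0, 199.0], [372.0, 162.0], [392.0, 207.0], [369.0, 253.0]]
top [[367.0, 254.0], [373.0, 248.0], [369.0, 280.0], [327.0, 280.0]]
```

Request:
drive_tool(
  steps=[
    [0,[0,1.5,0],[0,0,0]],
    [0,[0,3.0,0],[0,0,0]],
    [0,[0,4.2,0],[0,0,0]],
    [0,[0,4.2,0],[0,0,0]],
    [0,[0,4.2,0],[0,0,0]],
  ],
)

```text
t: 2.97
position: [560.4, 23.3, 129.7]
ee_rot: [-1.569, 0.0, -1.573]
force: [-0.6, 0.0, 0.0]
width: 0.3
```

```bash
cat > plan.py <<'E'
import sys
from h import *
C=np.array([518,91.5])
def plan(phi0,step,r=72):  # degrees; world phi decreasing
    o=observe(); p=o["position"]; d=p[:2]-C
    print("t",round(o["t"],2),"pos",p.round(1),"phi",np.degrees(np.arctan2(d[1],d[0])).round(1),"r",np.hypot(*d).round(1),"F",o["force"].round(1),"w",o["width"].round(1))
    a=np.radians(phi0-step*np.arange(1,9)); a0=p[:2] 
    T=C+r*np.c_[np.cos(a),np.sin(a)]; D=(T-a0)/10
    print([[0,[float(round(-y,2)),0,float(round(x,2))],[0,0,0]] for x,y in D])
E
python3 - <<'E'
from plan import *
plan(-58,2.2)
E
```

```text
Traceback (most recent call last):
  File "plan.py", line 6, in plan
    print("t",round(o["t"],2),"pos",p.round(1),"phi",np.degrees(np.arctan2(d[1],d[0])).round(1),"r",np.hypot(*d).round(1),"F",o["force"].round(1),"w",o["width"].round(1))
                                                                                                                                                      ^^^^^^^^^^^^^^^^
AttributeError: 'float' object has no attribute 'round'
```

```bash
cat > plan.py <<'E'
from h import *
C=np.array([518,91.5])
def st():
    o=observe(); p=o["position"]; d=p[:2]-C
    print("t",round(o["t"],2),"pos",p.round(1),"phi",np.degrees(np.arctan2(d[1],d[0])).round(1),"r",np.hypot(*d).round(1),"F",o["force"].round(1))
def plan(phi0,step,start=None,r=72,n=8):
    a0=np.array(start) if start is not None else C+r*np.array([np.cos(np.radians(phi0)),np.sin(np.radians(phi0))])
    a=np.radians(phi0-step*np.arange(1,n+1))
    D=(C+r*np.c_[np.cos(a),np.sin(a)]-a0)/10
    print(round(phi0-step*n,2),str([[0,[float(round(-y,2)),0,float(round(x,2))],[0,0,0]] for x,y in D]))
E
python3 - <<'E'
from plan import *
st()
plan(-58,2.5,start=(560.4,23.3))
p=-78
for s in (4,)+(4.5,)*10:
    plan(p,s); p-=8*s
E
```

```text
t 2.97 pos [560.4  23.3 129.7] phi -58.1 r 80.3 F [-0.6  0.   0. ]
-78.0 [[0, [-0.55, 0, -0.69], [0, 0, 0]], [0, [-0.4, 0, -0.97], [0, 0, 0]], [0, [-0.27, 0, -1.25], [0, 0, 0]], [0, [-0.14, 0, -1.54], [0, 0, 0]], [0, [-0.03, 0, -1.84], [0, 0, 0]], [0, [0.07, 0, -2.13], [0, 0, 0]], [0, [0.15, 0, -2.44], [0, 0, 0]], [0, [0.22, 0, -2.74], [0, 0, 0]]]
-110 [[0, [0.09, 0, -0.49], [0, 0, 0]], [0, [0.14, 0, -0.99], [0, 0, 0]], [0, [0.16, 0, -1.5], [0, 0, 0]], [0, [0.14, 0, -2.0], [0, 0, 0]], [0, [0.09, 0, -2.5], [0, 0, 0]], [0, [0.0, 0, -2.99], [0, 0, 0]], [0, [-0.12, 0, -3.48], [0, 0, 0]], [0, [-0.28, 0, -3.96], [0, 0, 0]]]
-146.0 [[0, [-0.21, 0, -0.52], [0, 0, 0]], [0, [-0.47, 0, -1.03], [0, 0, 0]], [0, [-0.76, 0, -1.51], [0, 0, 0]], [0, [-1.09, 0, -1.97], [0, 0, 0]], [0, [-1.46, 0, -2.4], [0, 0, 0]], [0, [-1.86, 0, -2.8], [0, 0, 0]], [0, [-2.28, 0, -3.17], [0, 0, 0]], [0, [-2.74, 0, -3.51], [0, 0, 0]]]
-182.0 [[0, [-0.48, 0, -0.3], [0, 0, 0]], [0, [-0.98, 0, -0.56], [0, 0, 0]], [0, [-1.5, 0, -0.77], [0, 0, 0]], [0, [-2.04, 0, -0.95], [0, 0, 0]], [0, [-2.59, 0, -1.09], [0, 0, 0]], [0, [-3
[... 1611 characters left out ...]
, 0]], [0, [2.73, 0, -0.64], [0, 0, 0]], [0, [3.24, 0, -0.9], [0, 0, 0]], [0, [3.72, 0, -1.19], [0, 0, 0]], [0, [4.18, 0, -1.52], [0, 0, 0]]]
-434.0 [[0, [0.43, 0, -0.37], [0, 0, 0]], [0, [0.83, 0, -0.76], [0, 0, 0]], [0, [1.2, 0, -1.19], [0, 0, 0]], [0, [1.54, 0, -1.65], [0, 0, 0]], [0, [1.83, 0, -2.13], [0, 0, 0]], [0, [2.09, 0, -2.63], [0, 0, 0]], [0, [2.31, 0, -3.15], [0, 0, 0]], [0, [2.49, 0, -3.69], [0, 0, 0]]]
-470.0 [[0, [0.13, 0, -0.55], [0, 0, 0]], [0, [0.23, 0, -1.11], [0, 0, 0]], [0, [0.27, 0, -1.67], [0, 0, 0]], [0, [0.27, 0, -2.24], [0, 0, 0]], [0, [0.23, 0, -2.8], [0, 0, 0]], [0, [0.15, 0, -3.36], [0, 0, 0]], [0, [0.02, 0, -3.91], [0, 0, 0]], [0, [-0.16, 0, -4.45], [0, 0, 0]]]
```

Request:
drive_tool(
  steps=[
    [0,[-0.5,0,-0.6],[0,0,0]],
    [0,[-0.4,0,-0.95],[0,0,0]],
    [0,[-0.25,0,-1.25],[0,0,0]],
    [0,[-0.15,0,-1.55],[0,0,0]],
    [0,[-0.05,0,-1.85],[0,0,0]],
    [0,[0.05,0,-2.15],[0,0,0]],
    [0,[0.15,0,-2.45],[0,0,0]],
    [0,[0.2,0,-2.75],[0,0,0]],
  ],
)

```text
t: 3.63
position: [532.9, 21.7, 128.8]
ee_rot: [-1.568, 0.001, -1.573]
force: [3.0, 1.7, 0.2]
width: -0.2
```

Run:
```python
from plan import *
st()
c=read_camera("scene");cv2.imwrite("pics/s2.png",cv2.resize(c["image"][150:330,220:460,::-1],None,fx=3,fy=3))
```

```text
t 3.63 pos [532.9  21.7 128.8] phi -78.0 r 71.4 F [3.  1.7 0.2]
```

View pics/s2.png

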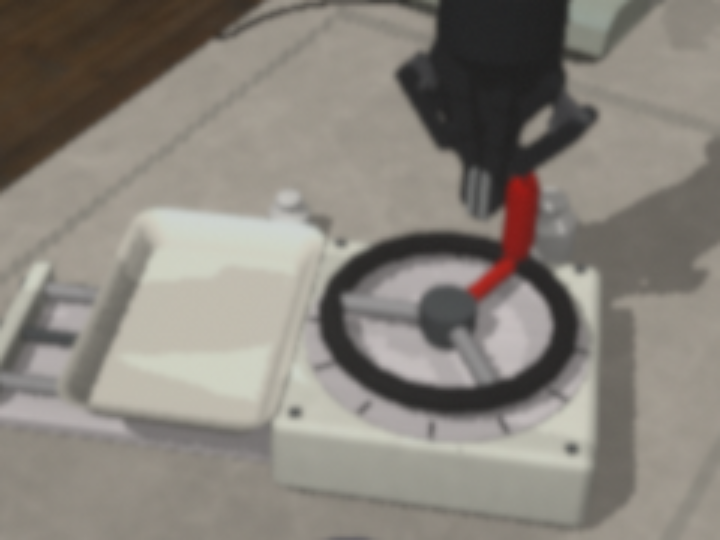

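The picture shows the closed fingertips touching the far side of the red handle. The measured force is 3 N, so I'll carry on round.

Request:
drive_tool(
  steps=[
    [0,[0.09,0,-0.49],[0,0,0]],
    [0,[0.14,0,-0.99],[0,0,0]],
    [0,[0.16,0,-1.5],[0,0,0]],
    [0,[0.14,0,-2.0],[0,0,0]],
    [0,[0.09,0,-2.5],[0,0,0]],
    [0,[0.0,0,-2.99],[0,0,0]],
    [0,[-0.12,0,-3.48],[0,0,0]],
    [0,[-0.28,0,-3.96],[0,0,0]],
  ],
)

```text
t: 4.35
position: [491.6, 23.4, 128.3]
ee_rot: [-1.572, -0.001, -1.573]
force: [2.3, -0.6, 0.7]
width: -0.0
```

```bash
python3 -c "
from plan import *
st()"
```

```text
t 4.35 pos [491.6  23.4 128.3] phi -111.2 r 73.0 F [ 2.3 -0.6  0.7]
```

Request:
drive_tool(
  steps=[
    [0,[-0.21,0,-0.52],[0,0,0]],
    [0,[-0.47,0,-1.03],[0,0,0]],
    [0,[-0.76,0,-1.51],[0,0,0]],
    [0,[-1.09,0,-1.97],[0,0,0]],
    [0,[-1.46,0,-2.4],[0,0,0]],
    [0,[-1.86,0,-2.8],[0,0,0]],
    [0,[-2.28,0,-3.17],[0,0,0]],
    [0,[-2.74,0,-3.51],[0,0,0]],
  ],
)

```text
t: 5.02
position: [456.5, 51.7, 128.3]
ee_rot: [-1.572, -0.001, -1.573]
force: [1.2, -1.5, -1.1]
width: 0.2
```

```bash
python3 -c "
from plan import *
st()
print(observe()['qpos'].round(2))
c=read_camera('scene');cv2.imwrite('pics/s3.png',cv2.resize(c['image'][150:330,220:460,::-1],None,fx=3,fy=3))"
```

```text
t 5.02 pos [456.5  51.7 128.3] phi -147.1 r 73.2 F [ 1.2 -1.5 -1.1]
[ 0.09  0.52 -0.36  2.08  0.32  0.59 -0.5 ]
```

View pics/s3.png

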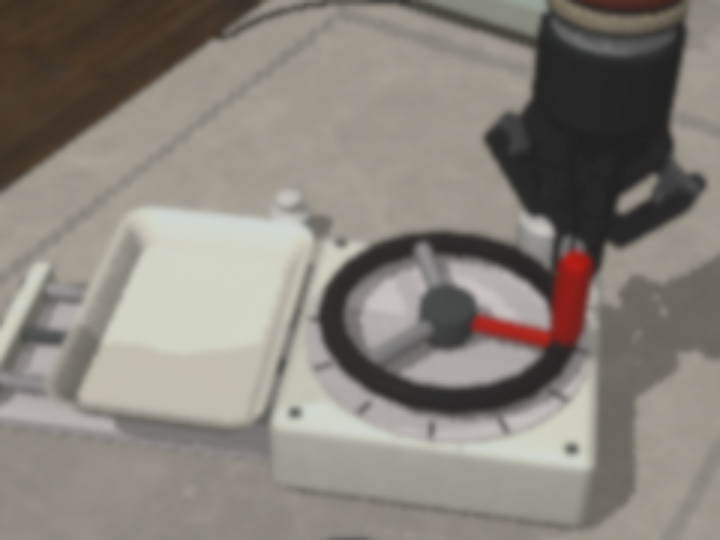

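The handle has moved round towards the robot with the fingers following behind it. The tray is advancing as well.

Request:
drive_tool(
  steps=[
    [0,[-0.48,0,-0.3],[0,0,0]],
    [0,[-0.98,0,-0.56],[0,0,0]],
    [0,[-1.5,0,-0.77],[0,0,0]],
    [0,[-2.04,0,-0.95],[0,0,0]],
    [0,[-2.59,0,-1.09],[0,0,0]],
    [0,[-3.15,0,-1.18],[0,0,0]],
    [0,[-3.71,0,-1.22],[0,0,0]],
    [0,[-4.28,0,-1.23],[0,0,0]],
  ],
)

```text
t: 5.73
position: [445.3, 94.8, 128.4]
ee_rot: [-1.57, -0.0, -1.573]
force: [1.9, -2.9, 0.9]
width: -0.2
```

```bash
python3 -c "
from plan import *
st()
print(observe()['qpos'].round(2))"
```

```text
t 5.73 pos [445.3  94.8 128.4] phi 177.4 r 72.7 F [ 1.9 -2.9  0.9]
[-0.01  0.52 -0.35  2.09  0.32  0.58 -0.59]
```

Request:
drive_tool(
  steps=[
    [0,[-0.56,0,0.04],[0,0,0]],
    [0,[-1.12,0,0.13],[0,0,0]],
    [0,[-1.67,0,0.26],[0,0,0]],
    [0,[-2.21,0,0.43],[0,0,0]],
    [0,[-2.73,0,0.64],[0,0,0]],
    [0,[-3.24,0,0.9],[0,0,0]],
    [0,[-3.72,0,1.19],[0,0,0]],
    [0,[-4.18,0,1.52],[0,0,0]],
  ],
)

```text
t: 6.4
position: [460.5, 135.9, 128.2]
ee_rot: [-1.572, -0.001, -1.574]
force: [0.1, -3.3, 0.7]
width: 0.1
```

```bash
python3 -c "
from plan import *
st()
c=read_camera('scene');cv2.imwrite('pics/s4.png',cv2.resize(c['image'][150:330,220:460,::-1],None,fx=3,fy=3))"
```

```text
t 6.4 pos [460.5 135.9 128.2] phi 142.3 r 72.7 F [ 0.1 -3.3  0.7]
```

View pics/s4.png

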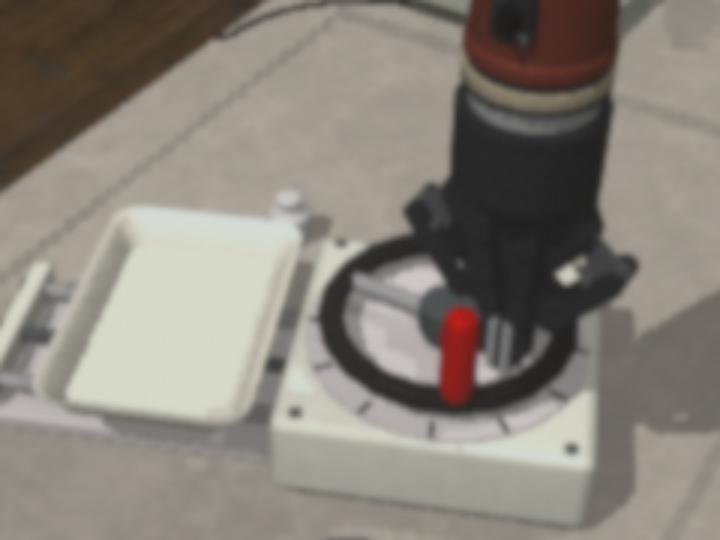

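The handle is now at about (458,355) in the crop with the fingers behind it, and the push force is around 3 N.

Request:
drive_tool(
  steps=[
    [0,[-0.43,0,0.37],[0,0,0]],
    [0,[-0.83,0,0.76],[0,0,0]],
    [0,[-1.2,0,1.19],[0,0,0]],
    [0,[-1.54,0,1.65],[0,0,0]],
    [0,[-1.83,0,2.13],[0,0,0]],
    [0,[-2.09,0,2.63],[0,0,0]],
    [0,[-2.31,0,3.15],[0,0,0]],
    [0,[-2.49,0,3.69],[0,0,0]],
  ],
)

```text
t: 7.12
position: [497.7, 161.4, 128.3]
ee_rot: [-1.571, 0.0, -1.573]
force: [-2.8, -1.7, 0.4]
width: -0.1
```

```bash
python3 -c "
from plan import *
st()"
```

```text
t 7.12 pos [497.7 161.4 128.3] phi 106.2 r 72.8 F [-2.8 -1.7  0.4]
```

Request:
drive_tool(
  steps=[
    [0,[-0.13,0,0.55],[0,0,0]],
    [0,[-0.23,0,1.11],[0,0,0]],
    [0,[-0.27,0,1.67],[0,0,0]],
    [0,[-0.27,0,2.24],[0,0,0]],
    [0,[-0.23,0,2.8],[0,0,0]],
    [0,[-0.15,0,3.36],[0,0,0]],
    [0,[-0.02,0,3.91],[0,0,0]],
    [0,[0.16,0,4.45],[0,0,0]],
  ],
)

```text
t: 7.78
position: [542.6, 160.2, 128.5]
ee_rot: [-1.57, 0.002, -1.572]
force: [-2.8, 0.5, 0.6]
width: 0.1
```

```bash
python3 -c "
from plan import *
st()
c=read_camera('scene');cv2.imwrite('pics/s5.png',cv2.resize(c['image'][150:330,220:460,::-1],None,fx=3,fy=3))"
```

```text
t 7.78 pos [542.6 160.2 128.5] phi 70.3 r 73.0 F [-2.8  0.5  0.6]
```

View pics/s5.png

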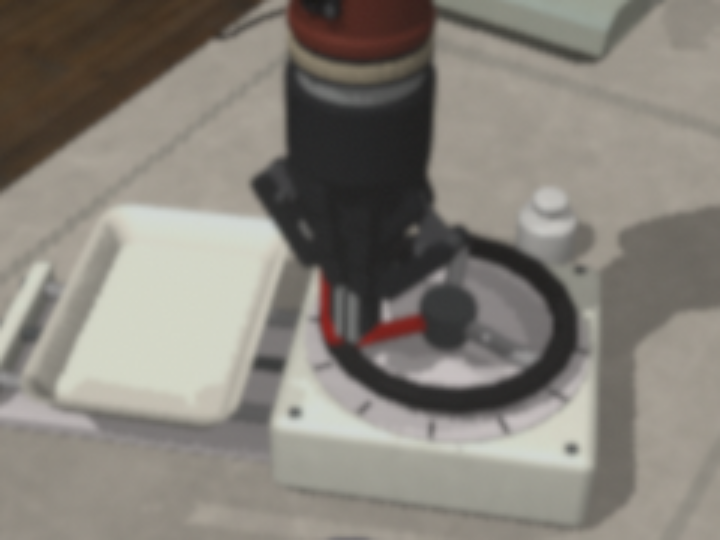

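The fingers partly hide the handle at (330,310), which is on the tray side. They're still in contact behind it.

Request:
drive_tool(
  steps=[
    [0,[0.21,0,0.52],[0,0,0]],
    [0,[0.47,0,1.03],[0,0,0]],
    [0,[0.76,0,1.51],[0,0,0]],
    [0,[1.09,0,1.97],[0,0,0]],
    [0,[1.46,0,2.4],[0,0,0]],
    [0,[1.86,0,2.8],[0,0,0]],
    [0,[2.28,0,3.17],[0,0,0]],
    [0,[2.74,0,3.51],[0,0,0]],
  ],
)

```text
t: 8.5
position: [576.7, 131.4, 128.2]
ee_rot: [-1.572, -0.0, -1.573]
force: [-2.2, 1.4, -0.2]
width: -0.1
```

```bash
python3 -c "
from plan import *
st()"
```

```text
t 8.5 pos [576.7 131.4 128.2] phi 34.2 r 71.0 F [-2.2  1.4 -0.2]
```

Request:
drive_tool(
  steps=[
    [0,[0.48,0,0.3],[0,0,0]],
    [0,[0.98,0,0.56],[0,0,0]],
    [0,[1.5,0,0.77],[0,0,0]],
    [0,[2.04,0,0.95],[0,0,0]],
    [0,[2.59,0,1.09],[0,0,0]],
    [0,[3.15,0,1.18],[0,0,0]],
    [0,[3.71,0,1.22],[0,0,0]],
    [0,[4.28,0,1.23],[0,0,0]],
  ],
)

```text
t: 9.17
position: [589.0, 88.9, 128.4]
ee_rot: [-1.571, 0.001, -1.573]
force: [-2.1, 3.3, -0.1]
width: 0.2
```

```bash
python3 -c "
from plan import *
st()
plan(-398,3); plan(-422,1.5)
for n in ('scene','top'):
  c=read_camera(n);cv2.imwrite(f'pics/{n}6.png',cv2.resize(c['image'][150:330,220:460,::-1],None,fx=3,fy=3))"
```

```text
t 9.17 pos [589.   88.9 128.4] phi -2.1 r 71.1 F [-2.1  3.3 -0.1]
-422 [[0, [0.29, 0, -0.24], [0, 0, 0]], [0, [0.57, 0, -0.49], [0, 0, 0]], [0, [0.83, 0, -0.76], [0, 0, 0]], [0, [1.08, 0, -1.05], [0, 0, 0]], [0, [1.32, 0, -1.34], [0, 0, 0]], [0, [1.54, 0, -1.65], [0, 0, 0]], [0, [1.74, 0, -1.97], [0, 0, 0]], [0, [1.92, 0, -2.29], [0, 0, 0]]]
-434.0 [[0, [0.09, 0, -0.17], [0, 0, 0]], [0, [0.17, 0, -0.34], [0, 0, 0]], [0, [0.25, 0, -0.51], [0, 0, 0]], [0, [0.32, 0, -0.68], [0, 0, 0]], [0, [0.39, 0, -0.86], [0, 0, 0]], [0, [0.45, 0, -1.04], [0, 0, 0]], [0, [0.51, 0, -1.22], [0, 0, 0]], [0, [0.56, 0, -1.4], [0, 0, 0]]]
```

View pics/scene6.png

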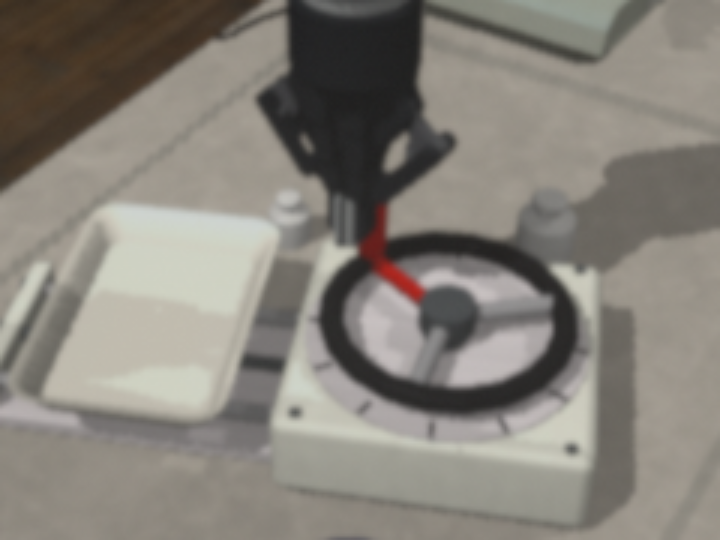

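Request:
drive_tool(
  steps=[
    [0,[0.56,0,-0.04],[0,0,0]],
    [0,[1.12,0,-0.13],[0,0,0]],
    [0,[1.67,0,-0.26],[0,0,0]],
    [0,[2.21,0,-0.43],[0,0,0]],
    [0,[2.73,0,-0.64],[0,0,0]],
    [0,[3.24,0,-0.9],[0,0,0]],
    [0,[3.72,0,-1.19],[0,0,0]],
    [0,[4.18,0,-1.52],[0,0,0]],
  ],
)

```text
t: 9.93
position: [574.5, 46.9, 128.6]
ee_rot: [-1.569, 0.0, -1.573]
force: [-1.4, 5.6, 0.1]
width: 0.1
```

Request:
drive_tool(
  steps=[
    [0,[0.29,0,-0.24],[0,0,0]],
    [0,[0.57,0,-0.49],[0,0,0]],
    [0,[0.83,0,-0.76],[0,0,0]],
    [0,[1.08,0,-1.05],[0,0,0]],
    [0,[1.32,0,-1.34],[0,0,0]],
    [0,[1.54,0,-1.65],[0,0,0]],
    [0,[1.74,0,-1.97],[0,0,0]],
    [0,[1.92,0,-2.29],[0,0,0]],
  ],
)

```text
t: 10.6
position: [550.4, 34.0, 128.7]
ee_rot: [-1.57, 0.008, -1.569]
force: [-1.4, 13.9, -0.5]
width: 0.0
```

```bash
python3 -c "
from plan import *
st()
c=read_camera('scene');cv2.imwrite('pics/s7.png',cv2.resize(c['image'][150:330,220:460,::-1],None,fx=3,fy=3))
m=red(c); m[:150]=0; m[330:]=0; m[:,:300]=0; m[:,460:]=0
ys,xs=np.nonzero(m); print([(int(y),int(xs[ys==y].min()),int(xs[ys==y].max())) for y in range(ys.min(),ys.max(),4)])"
```

```text
t 10.6 pos [550.4  34.  128.7] phi -60.6 r 66.0 F [-1.4 13.9 -0.5]
[(208, 387, 387), (212, 382, 387), (216, 380, 386), (220, 379, 386), (224, 379, 384), (228, 377, 383), (232, 378, 381), (236, 376, 381), (240, 375, 379), (244, 373, 376)]
```

View pics/s7.png

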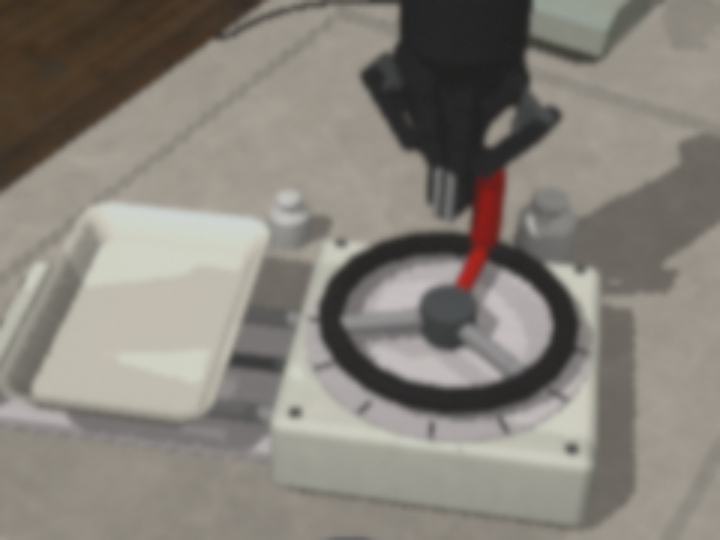

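The side force has climbed to 14 N, so the fingers are wedging partly outwards on the handle. I'll back off along the force before doing anything else.

Request:
drive_tool(
  steps=[
    [0,[-0.4,0,0.1],[0,0,0]],
    [0,[-0.8,0,0.2],[0,0,0]],
    [0,[-1.2,0,0.6],[0,0,0]],
    [0,[-1.2,0,1.2],[0,0,0]],
    [0,[-1.2,0,1.8],[0,0,0]],
    [0,[-1.2,0,2.4],[0,0,0]],
    [0,[-1.2,0,2.4],[0,0,0]],
    [0,[-1.2,0,2.4],[0,0,0]],
  ],
)

```text
t: 11.32
position: [575.4, 39.6, 128.1]
ee_rot: [-1.571, -0.0, -1.574]
force: [-0.4, -0.1, -0.1]
width: -0.1
```

```bash
python3 -c "
from plan import *
st()
for n in ('scene','top'):
  c=read_camera(n);cv2.imwrite(f'pics/{n}8.png',cv2.resize(c['image'][150:330,220:460,::-1],None,fx=3,fy=3))
  m=red(c); m[:150]=0; m[330:]=0; m[:,:300]=0; m[:,460:]=0
  ys,xs=np.nonzero(m); print([(int(y),int(xs[ys==y].min()),int(xs[ys==y].max())) for y in range(ys.min(),ys.max(),4)])
  for u,v in ((385,209),(386,209)): print(ray(c,u,v,152)) if n=='scene' else 0
"
```

```text
t 11.32 pos [575.4  39.6 128.1] phi -42.1 r 77.4 F [-0.4 -0.1 -0.1]
[(205, 382, 387), (209, 384, 388), (213, 381, 388), (217, 379, 387), (221, 379, 386), (225, 379, 385), (229, 379, 384), (233, 379, 382), (237, 377, 382), (241, 375, 379)]
[522.22860596  31.62908621 152.        ]
[520.69277621  30.64582039 152.        ]
[(274, 345, 350), (278, 337, 351)]
```

View pics/scene8.png

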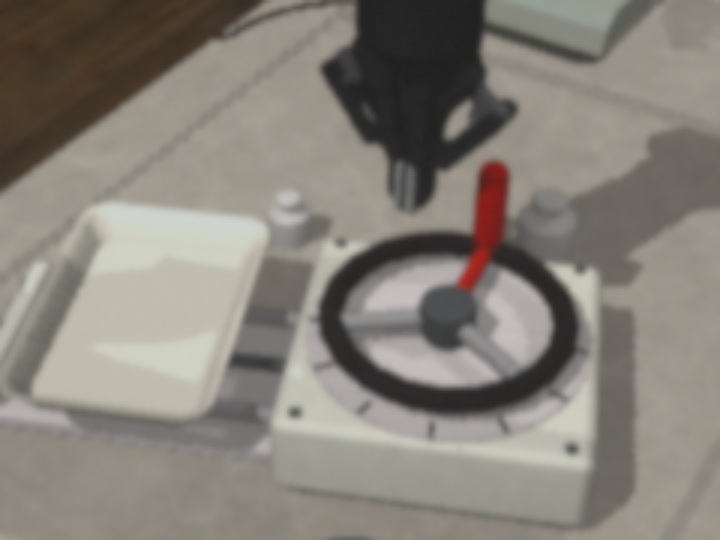

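View pics/top8.png

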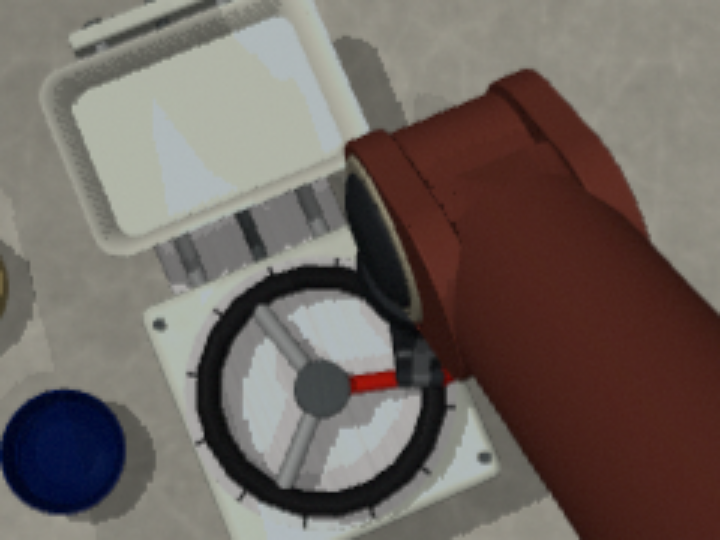

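```bash
python3 -c "
from plan import *
c=read_camera('scene');t=read_camera('top')
for d in range(-96,-64,3):
  a=np.radians(d); P=[[*(C+72*np.array([np.cos(a),np.sin(a)])),z] for z in (122,152)]
  Q=[*(C+52*np.array([np.cos(a),np.sin(a)])),88]
  print(d,proj(c,P+[Q]).round(1).tolist(),proj(t,[P[1],Q]).round(1).tolist(), np.round(P[0],0))
cv2.imwrite('pics/z8.png',cv2.resize(c['image'][195:255,350:420,::-1],None,fx=8,fy=8))
"
```

```text
-96 [[392.2, 220.8], [393.7, 207.9], [384.9, 240.0]] [[369.3, 282.0], [354.6, 282.6]] [510.  20. 122.]
-93 [[390.5, 220.1], [391.9, 207.1], [383.6, 239.4]] [[369.4, 279.8], [354.7, 281.2]] [514.  20. 122.]
-90 [[388.7, 219.4], [390.1, 206.5], [382.4, 238.9]] [[369.5, 277.7], [354.7, 279.7]] [518.  20. 122.]
-87 [[386.9, 218.8], [388.2, 205.8], [381.1, 238.5]] [[369.4, 275.5], [354.6, 278.3]] [522.  20. 122.]
-84 [[385.0, 218.2], [386.3, 205.3], [379.8, 238.0]] [[369.1, 273.4], [354.5, 276.9]] [526.  20. 122.]
-81 [[383.1, 217.7], [384.4, 204.8], [378.4, 237.6]] [[368.8, 271.2], [354.3, 275.4]] [529.  20. 122.]
-78 [[381.2, 217.2], [382.4, 204.3], [377.0, 237.3]] [[368.4, 269.1], [354.0, 274.0]] [533.  21. 122.]
-75 [[379.3, 216.8], [380.4, 203.9], [375.7, 237.0]] [[367.9, 267.0], [353.6, 272.6]] [537.  22. 122.]
-72 [[377.3, 216.5], [378.4, 203.6], [374.3, 236.7]] [[367.2, 265.0], [353.2, 271.2]] [540.  23. 122.]
-69 [[375.3, 216.2], [376.4, 203.3], [372.9, 236.5]] [[366.5, 263.0], [352.7, 269.9]] [544.  24. 122.]
-66 [[373.4, 216.0], [374.4, 203.1], [371.4, 236.4]] [[365.6, 261.0], [352.1, 268.6]] [547.  26. 122.]
```

View pics/z8.png

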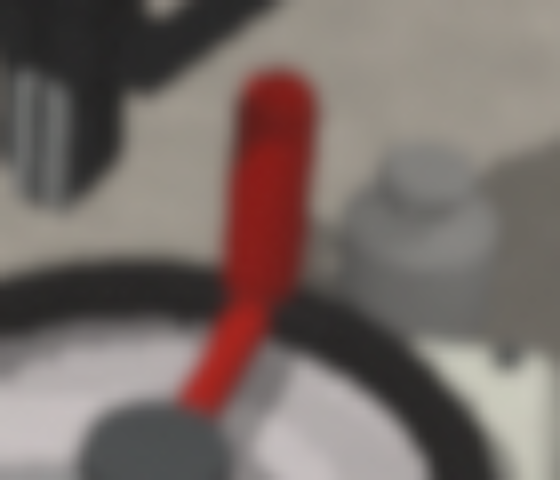

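With the fingers clear, the handle top is at about (385,207) in the scene view, which puts it about 10.5° (13 mm) short of its start at (391,210). The flared finger links probably caught its top. I'll raise the hand 12 mm, get squarely behind the handle and push it gently towards −x.

Request:
drive_tool(
  steps=[
    [0,[0,-1.2,0],[0,0,0]],
    [0,[0.9,-1.2,0],[0,0,0]],
    [0,[1.9,-1.2,0],[0,0,0]],
    [0,[1.9,-1.2,-0.5],[0,0,0]],
    [0,[1.9,-1.2,-1.0],[0,0,0]],
    [0,[1.9,-1.2,-1.4],[0,0,0]],
    [0,[1.9,-1.2,-1.6],[0,0,0]],
    [0,[1.9,-1.2,-1.8],[0,0,0]],
  ],
)

```text
t: 12.18
position: [556.3, 21.6, 140.2]
ee_rot: [-1.571, 0.0, -1.572]
force: [-0.3, 0.0, -0.2]
width: 0.4
```

Request:
drive_tool(
  steps=[
    [0,[0,0,-0.2],[0,0,0]],
    [0,[0,0,-0.4],[0,0,0]],
    [0,[0,0,-0.6],[0,0,0]],
    [0,[0,0,-0.8],[0,0,0]],
  ],
)

```text
t: 12.52
position: [549.8, 20.8, 140.5]
ee_rot: [-1.569, -0.0, -1.573]
force: [2.8, -1.2, -0.5]
width: 0.1
```

```bash
cat > look.py <<'E'
from plan import *
import sys
st()
c=read_camera('scene');cv2.imwrite(f'pics/{sys.argv[1]}.png',cv2.resize(c['image'][195:255,350:420,::-1],None,fx=8,fy=8))
E
python3 look.py z9
```

```text
t 12.52 pos [549.8  20.8 140.5] phi -65.8 r 77.5 F [ 2.8 -1.2 -0.5]
```

View pics/z9.png

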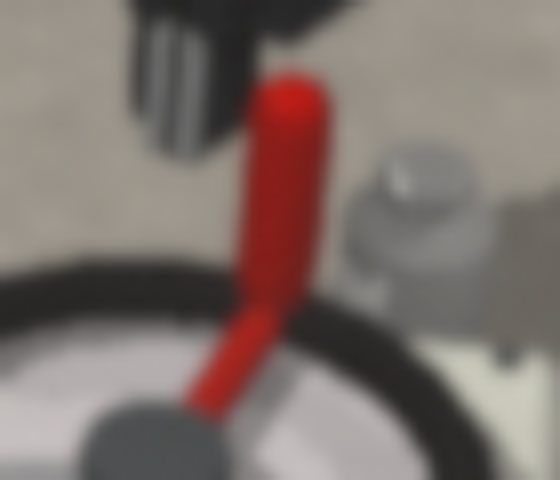

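Request:
drive_tool(
  steps=[
    [0,[0,0,-0.2],[0,0,0]],
    [0,[0,0,-0.4],[0,0,0]],
    [0,[0,0,-0.6],[0,0,0]],
    [0,[0,0,-0.75],[0,0,0]],
    [0,[0,0,-0.85],[0,0,0]],
  ],
)

```text
t: 12.98
position: [540.1, 21.2, 140.4]
ee_rot: [-1.571, -0.0, -1.573]
force: [2.4, -1.0, 0.8]
width: 0.0
```

```bash
python3 look.py z10; python3 -c "
import cv2
a=cv2.imread('pics/scene0.png')[195:255,350:420]; a=cv2.resize(a,None,fx=8,fy=8); b=cv2.imread('pics/z10.png'); cv2.imwrite('pics/cmp.png',cv2.resize(cv2.hconcat([a,b]),None,fx=.7,fy=.7))"
```

```text
t 12.98 pos [540.1  21.2 140.4] phi -72.5 r 73.7 F [ 2.4 -1.   0.8]
```

View pics/cmp.png

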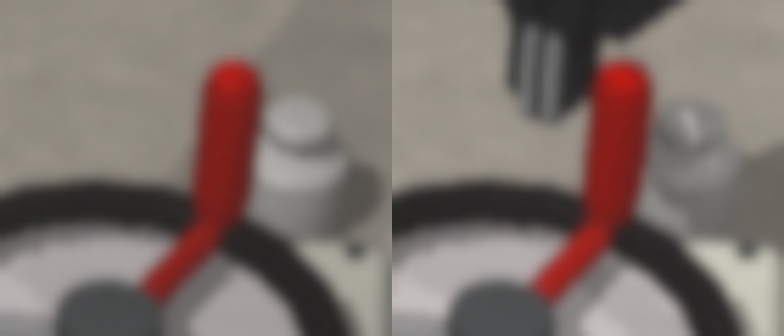

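It's now about 1 px (under 2 mm) short of where it started. One small nudge, then I'll retreat.

Request:
drive_tool(
  steps=[
    [0,[0,0,-0.1],[0,0,0]],
    [0,[0,0,-0.15],[0,0,0]],
    [0,[0,0,-0.15],[0,0,0]],
    [0,[0,0,0.5],[0,0,0]],
    [0,[0,0,1.5],[0,0,0]],
    [0,[0,0,3.0],[0,0,0]],
    [0,[0,-3.0,3.5],[0,0,0]],
    [0,[0,-6.0,3.5],[0,0,0]],
  ],
)

```text
t: 13.7
position: [574.8, 21.5, 198.8]
ee_rot: [-1.577, 0.001, -1.573]
force: [0.5, 0.4, 0.3]
width: 0.3
```

Request:
drive_tool(
  steps=[
    [0,[0,-3.0,0],[0,0,0]],
    [0,[2,-6.0,0],[0,0,0]],
    [0,[5.5,-6.0,0],[0,0,0]],
    [0,[9,-6.0,0],[0,0,0]],
    [0,[12.5,-6.0,0],[0,0,0]],
    [0,[16,-6.0,0],[0,0,0]],
    [0,[19.5,-6.0,0],[0,0,0]],
    [0,[23,-6.0,0],[0,0,0]],
  ],
)

```text
t: 14.37
position: [574.4, -209.7, 259.9]
ee_rot: [-1.573, 0.002, -1.572]
force: [0.1, -0.7, -0.1]
width: 0.6
```

Request:
drive_tool(
  steps=[
    [0,[3.0,0,0],[0,0,0]],
    [0,[6,0,0],[0,0,0]],
    [0,[9,0,0],[0,0,0]],
    [0,[12,0,0],[0,0,0]],
    [0,[15,0,0],[0,0,0]],
    [0,[15,0,0],[0,0,0]],
    [0,[15,0,0],[0,0,0]],
  ],
)

```text
t: 14.95
position: [573.4, -360.8, 258.8]
ee_rot: [-1.573, 0.002, -1.577]
force: [0.3, 0.5, 0.4]
width: -0.1
```

```bash
python3 -c "
from plan import *
st()
import cv2
for n in ('scene','top'):
  a=cv2.imread(f'pics/{n}0.png'); b=np.ascontiguousarray(read_camera(n)['image'][:,:,::-1]); cv2.imwrite(f'pics/{n}11.png',b)
  s=np.s_[195:255,350:420] if n=='scene' else np.s_[230:330,280:400]
  k=5.6 if n=='scene' else 3.3
  cv2.imwrite(f'pics/cmp{n}.png',cv2.resize(cv2.hconcat([a[s],b[s]]),None,fx=k,fy=k))
  for q in (a,b):
    r=q.astype(int); m=((r[...,2]>100)&(r[...,1]<50)&(r[...,0]<50)); m[:195]=0;m[330:]=0;m[:,:325]=0;m[:,425:]=0
    ys,xs=np.nonzero(m); print(n,len(xs),xs.mean(),ys.mean())
"
```

```text
t 14.95 pos [ 573.4 -360.8  258.8] phi -83.0 r 455.7 F [0.3 0.5 0.4]
scene 291 388.10996563573883 224.93127147766322
scene 287 388.5609756097561 224.84668989547038
top 160 356.49375 279.74375
top 164 356.3475609756098 280.109756097561
```

View pics/cmptop.png

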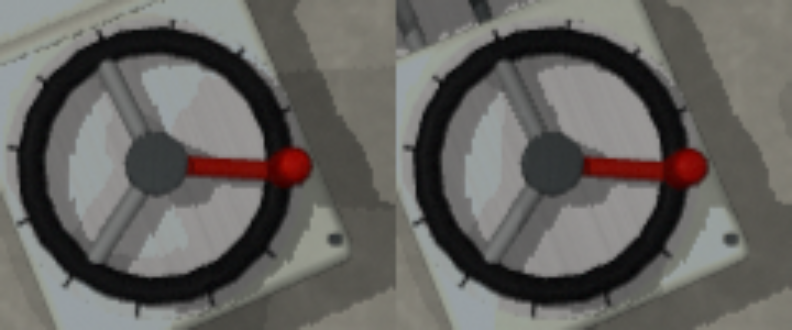

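View pics/cmpscene.png

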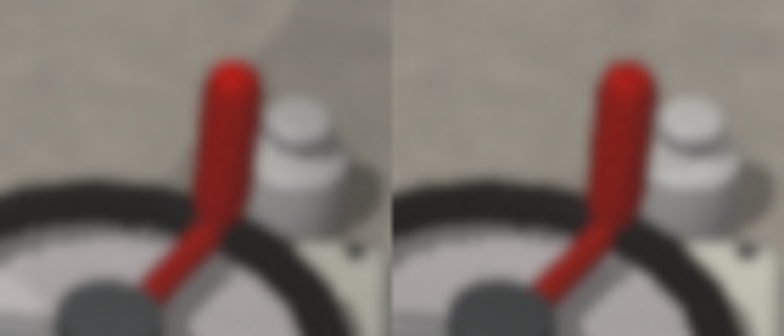

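View pics/top11.png

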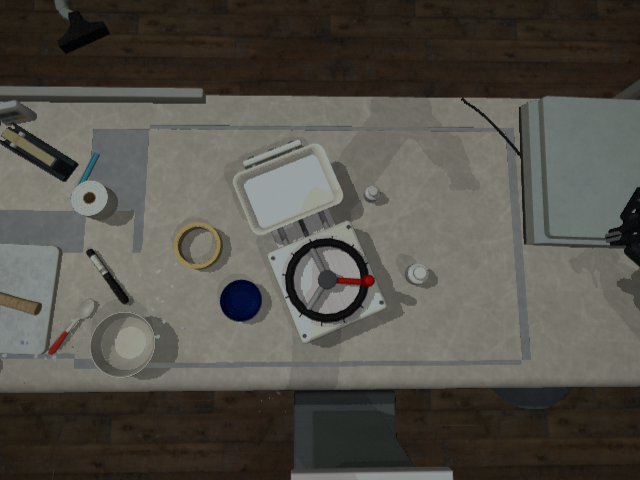

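The handle matches its starting picture to under half a pixel in both views. The tray has advanced, and both weights, the dish and the tape are at the same pixels as before. The hand is clear at z = 259 mm with no force on it, so I'm handing in.

```bash
python3 -c "
from station import *
print(hand_in(), observe()['force'])"
```

```text
the job is handed in; nothing more can be done
the job is handed in; nothing more can be done
```

I pushed the hand wheel one full turn clockwise by its red handle with the closed fingertips, backed the hand away and handed the job in at about 15 s. No verdict was reported.

- **Handle:** it stands within about 0.5 px (about 1 mm) of where it started, in both cameras.
- **Tray:** it moved about 20 px along the bed in the top view, which I estimated at 38–40 mm. I did not measure it more precisely than that.
- **Bystanders:** the two weights, the dish and the tape are at the same pixels as before in the top view.
- **Hand:** it is clear of everything, and the force reading is within noise.
- **Push force:** it was 2–4 N for most of the turn. About 10° before the end it rose to 14 N at the wrist, under the 18 N limit. My guess is that the flared finger links caught the handle's top. I backed off, raised the hand 12 mm and finished the push at under 3 N. I only had readings at the end of each move, so a short peak between them could have been higher.

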